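# Hold a spread retaining ring over its groove on the banding wheel spindle

## Robot

A 6-joint arm with a two-finger parallel gripper is mounted at the origin on the work surface. World frame = base frame: x ahead of the robot, y to its left, z up, the work surface at z = 0. Lengths are in m, angles in rad, forces in N, time in s.
With the tool pointing down it reaches from about 0.4 to 0.825 m from the base axis. Payload 7 kg.
Tool frame: the origin (TCP) lies midway between the tips of the shut fingers; the grasp point (between the pads) lies hold_point_z behind it (hold_point_z is the distance from the TCP to the grasp point, in m); z points along the fingers, y is the line along which they close (so a half turn about z gives the same grasp; the last joint's range is limited). The gripper opens to 88 mm and grips with 3 to 60 N. Pads are 19 mm wide; open, the fingers measure 130 mm over their backs; the gripper's body (78 mm by 193 mm) begins 47 mm behind the grasp point.
Start: joints at [-0.841, 0.359, 0.012, 0, -1.224, -0.288], TCP at [0.289, -0.61, 0.206] pointing down, gripper open.
Joint ranges: [-3.07, 3.07], [-1.43, 2.12], [-1.02, 1.25], [-3.03, 1.67], [-3.05, -0], [-3.03, 3.03]. Speed limits (rad/s): [2.39, 2.39, 3.01, 3.14, 3.14, 3.14].

## Interface

Orientations are given as [roll, pitch, yaw] about the fixed x, y, z axes, in that order (R = Rz(yaw) Ry(pitch) Rx(roll)).
In Python, from station import * gives the robot as it stands.
- The arm moves only by the tool apply_moves, never from a script. Its argument "steps" is a list of rows, each an object with "translation": the shift along the world's x, y, z scaled (see below), a list of three; "rotation": the turn, a rotation vector about the world's x, y, z scaled (see below), a list of three. A call has exactly 10 rows; each row is the pose to reach, as a shift and turn from the pose commanded when the call began; what a row does not reach only later rows make up. The controller multiplies each number of a shift by 250 mm and each number of a turn by 30 degrees. A row lasts 1/12 s, in which the tool goes at most 41.7 mm and 7.16 degrees, less where a joint would pass 70% of its speed; a pose out of reach is approached as far as the arm can. A call with a number of a shift or a turn outside -1 to 1 is refused whole. A call with a gripper value outside its range is refused whole. "jaw" is the closure, from -1 (fully open) to 1 (shut), so that 0 is half open, set as the call begins (left out, the last holds). The fingers move at their own pace and stop on an object; "newtons" is the grip in N (left out, the last holds). Time passes only in rows, so rows that repeat a pose let the fingers close, or fill a call up. It gives the time, the measured TCP pose, the force, the opening and the grip force at its end, in the units of the state.
- get_state(): the state, without advancing time (a new reading comes with each control period).
- grab_frame(name): name is "side" or "top" or "wrist"; returns the picture (480x640x3 uint8, blue, green, red); there is no depth.
- camera_model(name): a dict with "fx", "fy", "cx", "cy" (pixels), "xyz" and "rotation" of the camera in the world. Camera axes: x right, y down, z forward; pixel columns grow to the right and rows downward; lengths in m; the calibration is good to about 2 mm. A picture is of the moment at which its call begins: read the wrist's pose just before it. camera_model takes no time and is no camera call; for the wrist camera it gives the pose at the moment of the call.
- job_done(): hands the job in; it is judged then, once.
The state is a dict: "t": time; "q": joint angles; "qd": joint speeds; "joint_efforts": joint torques, N m; "eef_pos": TCP position; "ee_rot": TCP orientation; "force": force on the tool from outside, world axes, zero at the start; "moment": the same for the moment, N m; "width": finger opening in m; "gripper_force": force on a finger pad.
Only numpy, scipy, OpenCV 4.12 (cv2) and the standard library are available. Lean on these libraries where they do the work, as an engineer would, in place of code of your own. Each camera call takes 0.05 s, during which the arm holds its last target. There are 200 camera calls.

## Task

The banding wheel is being put back together: take the circlip pliers that lie on the closed paint tin by their handles, squeeze them so that the retaining ring on their tips is spread wide, lift them, and lower the level ring over the end of the wheel's upright spindle, gently, until it lies flat on the bearing, level with its groove. Finish holding it there: do not let go, keep the handles squeezed to the stop so that the ring stays spread around the spindle, and leave everything else on the table where it is.

Things in the scene. Friction and masses are not known exactly. Their poses are not given: they have to be found in the camera images.
- pliers_grip (a point): Grip point of the steel circlip pliers (loose, 0.2 kg): midway between the two grey handles, half-way up. x runs from the handles to the nose, z up. Handles: straight bars 9 mm thick, 14 mm high, outer faces 55 mm apart here (67 mm at the rear) at rest, 40 mm and parallel at the stop; straight from 20 mm ahead to 55 mm behind here. Undersides 30 mm above the table at rest, nothing below.
- ring_center (a point): Centre of the spread steel ring, mid-thickness, fixed in the pliers' frame (same axes): 154.5 mm ahead (+x) of pliers_grip, 22 mm lower. Ring 2 mm thick, 41 mm across, level, its lugs on the nose's two down-bent tips (14 mm long), off which it cannot come. Bore about 28 mm at rest (too small), 33.4 mm at the stop. Apart from the ring, nothing of the pliers is within 20 mm of its axis.
- handle_left (a joint): How far each handle is squeezed about the pivot, which is 70 mm ahead of pliers_grip: 0 at rest, 0.1035 rad at the built-in stop, where the ring is fully spread. A spring opens the handles: about 9 N from each finger at pliers_grip brings them to the stop. The stop is firm but gives a little: about 0.12 rad (handles 36 mm wide) at 60 N, with the ring slightly wider.
- tin: Closed metal watercolour tin on which the pliers lie across, fixed: 60 (x) x 150 (y) x 30 mm high, origin at the centre of its underside. The pivot lies over it; the handles stick out past its -x side by 90 mm or more, the nose and ring past its +x side.
- groove (a point): Centre of the ring groove on the axis (z up) of the spindle of the banding wheel (potter's turntable, head off), fixed: grey iron foot 170 mm across and column, 62 mm ball bearing, upright 30 mm steel spindle. The groove is 82 mm above the table, right on the bearing's flat top face, which is 1 mm below this point: a 2 mm ring lying on the bearing is level with it.
- spindle_top (a point): Centre of the spindle's flat upper end, 25.5 mm above groove; the last 3.5 mm below it taper from 30 to 23.6 mm diameter. The bearing's top face is 26.5 mm below this point.

How it is judged:
On the way, in this order (a step that is already met when the one before it is completed fails the run):
1. the pliers are held clear of the tin with the ring spread (value of joint handle_left above 0.085 rad and contact force between the fingers and pliers above 5 N and contact force between pliers and tin below 0.2 N and height (world z) of ring_center above 0.045 m), for 0.2 s.
2. the spread ring is around the spindle, above the groove (value of joint handle_left above 0.085 rad and horizontal distance between ring_center and groove below 0.004 m and z of ring_center in the frame of groove between 0.004 and 0.021 m), for 0.05 s.
At the end, for the whole second after the job is handed in: The gripper still holds the pliers (over 5 N), handles squeezed past 0.085 rad; the ring centre is within 3 mm of the spindle axis and 2 mm of the groove height, level within 0.09 rad, still (under 20 mm/s), pressed on the wheel with less than 20 N; nothing else displaced (value of joint handle_left above 0.085 rad and contact force between the fingers and pliers above 5 N and horizontal distance between ring_center and groove below 0.003 m and z of ring_center in the frame of groove between -0.002 and 0.002 m and angle between ring_center's own z axis and vertical below 0.09 rad and contact force between pliers and wheel below 20 N and linear speed of pliers below 0.02 m/s); the arm keeps its last pose, push and grip.
It fails at once if the ring or the pliers are forced against the banding wheel (over 40 N) (contact force between pliers and wheel above 40 N).
It fails at once if a bystander is displaced by more than 30 mm (distance of any of cup, screwdriver, jar, palette, brush_a, brush_b, dish, mug from where it was at the start of the episode above 0.03 m).
It also fails if it takes over 35 s, if anything falls off the work surface, if the arm or the gripper's body presses on something with over 40 N, if the wrist force passes 120 N, or if a joint passes its speed limit or range.

## Working session

There is one attempt and no reset: what is moved stays moved. The work goes in short steps, Python scripts to look and compute and a tool call to move; the robot and the scene stay as the last step left them, time stands still between calls to the robot, and variables do not carry over. Pictures are saved under pics/ and viewed, at most 10 in all, crops included, and the job is handed in when it is done.

Besides the shell and the picture viewer there is one more tool, called after ">>>" by a JSON object that holds its "fn" and its "kwargs". apply_moves: Moves the arm, as the interface text tells. Shifts and turns lie within -1 to 1; 1 stands for 250 mm of shift or 30 degrees of turn. Its arguments: {"type":"object","properties":{"steps":{"type":"array"},"jaw":{"type":"number"},"newtons":{"type":"number"}},"required":["steps"]}

```bash
mkdir -p pics
python3 - <<'E'
from station import *
import cv2
s=get_state();print(s)
for n in("side","top","wrist"):
    m=camera_model(n);f=grab_frame(n);cv2.imwrite(f"pics/{n}0.png",f);print(n,m)
E
```

```text
{'t': 0.0, 'q': array([-8.40876857e-01,  3.59362043e-01,  1.10711750e-02, -3.49341687e-04,
       -1.22411568e+00, -2.88136606e-01]), 'qd': array([-9.97949107e-04,  7.49041220e-04,  3.57800184e-05,  2.22605061e-03,
        1.29142084e-03,  2.41411550e-04]), 'joint_efforts': array([ 6.81620240e-04, -5.82713270e+01,  2.93075609e+01,  6.99726373e+00,
        7.39057374e-03, -2.01829639e-04]), 'eef_pos': array([ 0.28836752, -0.60972209,  0.2049443 ]), 'ee_rot': array([ 3.13995548e+00, -1.42746294e-04, -2.69992864e+00]), 'force': array([0.28977203, 1.38271012, 0.03623496]), 'moment': array([-0.00926923,  0.00354927, -0.01174456]), 'gripper_force': 0.0, 'width': 0.08759395613976785}
side {'fx': 468.5115755028383, 'fy': 468.5115755028383, 'cx': 321.68598047690136, 'cy': 236.96216942534642, 'xyz': array([0.26759501, 0.63962269, 0.56385716]), 'rotation': array([-2.14697231, -0.01609194, -2.65972924])}
top {'fx': 482.3139549123888, 'fy': 482.3139549123888, 'cx': 319.18007229869676, 'cy': 234.6938342064344, 'xyz': array([0.50328948, 0.03081319, 0.82058848]), 'rotation': array([-3.02133404, -0.04831822, -1.54330093])}
wrist {'fx': 339.2510114505128, 'fy': 339.2510114505128, 'cx': 319.1350130988317, 'cy': 241.78066052373575, 'xyz': array([ 0.21994947, -0.64478984,  0.38373301]), 'rotation': array([ 2.85324393e+00, -2.55470647e-03,  2.01232215e+00])}
```

View pics/top0.png

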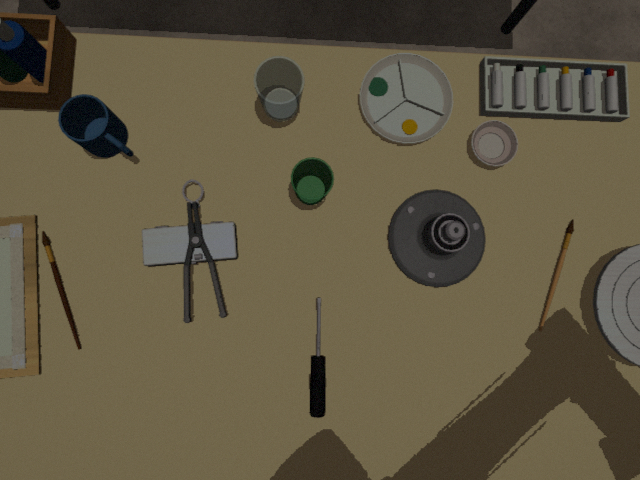

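View pics/side0.png

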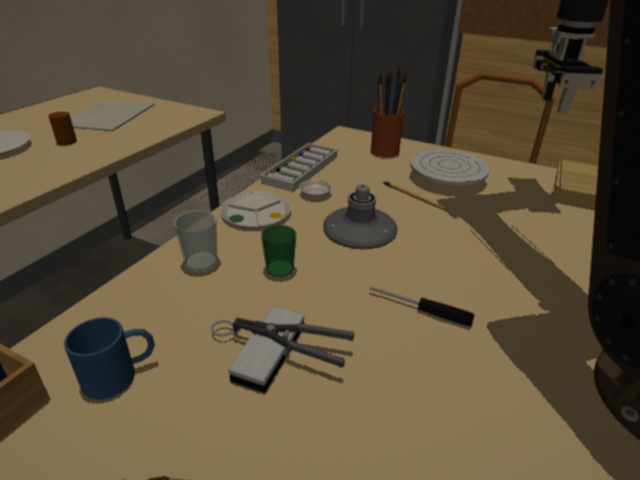

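The top view shows the pliers with ring (194,192), pivot (196,240) and handle ends (187,320) and (224,315). The spindle end is at (454,231). In the side view the ring is at (223,328) and the spindle top at (362,190).

```bash
cat > h.py <<'E'
from station import *
import cv2, numpy as np
from scipy.spatial.transform import Rotation as R
def ray(m,u,v):
    d=R.from_euler('xyz',m['rotation']).apply([(u-m['cx'])/m['fx'],(v-m['cy'])/m['fy'],1]); return m['xyz'],d
def onz(m,u,v,z):
    o,d=ray(m,u,v); return o+d*(z-o[2])/d[2]
def proj(m,p):
    c=R.from_euler('xyz',m['rotation']).inv().apply(np.array(p)-m['xyz']); return np.array([m['cx']+m['fx']*c[0]/c[2],m['cy']+m['fy']*c[1]/c[2]])
def tri(l):
    A=0;b=0
    for m,u,v in l:
        o,d=ray(m,u,v);d=d/np.linalg.norm(d);P=np.eye(3)-np.outer(d,d);A=A+P;b=b+P@o
    return np.linalg.solve(A,b)
E
python3 - <<'E'
from h import *
import station; print([k for k in dir(station) if not k.startswith('_')])
try: print(station.hold_point_z)
except Exception as e: print(e)
t=camera_model('top');s=camera_model('side');np.set_printoptions(precision=4,suppress=True)
for n,u,v,z in[('ring',194,192,.015),('pivot',196,240,.044),('hl',187,318,.037),('hr',223,313,.037),('tin',190,245,.03),('spin',454,231,.1075),('foot',437,238,.01),('cup',312,165,.08),('jar',279,80,.08)]: print(n,onz(t,u,v,z))
print('tri spindle',tri([(t,454,231),(s,362,188)]),'ring',tri([(t,194,192),(s,223,328)]))
for n in('top','side'):
    f=cv2.imread(f'pics/{n}0.png')
    a,b=((120,160,260,340),(380,180,500,300))if n=='top' else((200,300,370,390),(315,170,405,250))
    c=[cv2.convertScaleAbs(cv2.resize(f[y0:y1,x0:x1],(400,400 if n=='top' else 300),interpolation=cv2.INTER_CUBIC),alpha=1.6,beta=15) for x0,y0,x1,y1 in(a,b)]
    cv2.imwrite(f'pics/{n}c.png',np.hstack(c))
E
```

```text
['Unreachable', 'camera_model', 'get_state', 'grab_frame', 'hold_point_z', 'job_done']
0.0188
ring [0.667  0.2071 0.015 ]
pivot [0.5831 0.193  0.044 ]
hl [0.4592 0.2014 0.037 ]
hr [0.4685 0.1453 0.037 ]
tin [0.576  0.2051 0.03  ]
spin [ 0.6029 -0.2052  0.1075]
foot [ 0.6034 -0.2079  0.01  ]
cup [0.704  0.0118 0.08  ]
jar [0.8415 0.0688 0.08  ]
tri spindle [ 0.6036 -0.2067  0.1029] ring [0.6677 0.2077 0.0125]
```

View pics/topc.png

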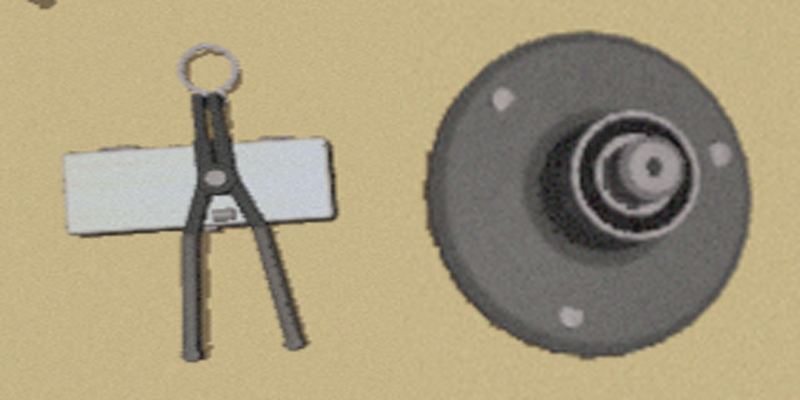

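Measured sizes agree with the given ones: ring to pivot is 85 mm and the rear handles fit. The grip point is near (0.515, 0.182) at a yaw of about 9.4°, and the groove axis is near (0.603, -0.206). Moving above the grip now.

>>> {"fn": "apply_moves", "kwargs": {"steps": [{"translation": [0.03,0.1,0],"rotation": [0,0,-0.05]},{"translation": [0.06,0.2,0],"rotation": [0,0,-0.11]},{"translation": [0.09,0.3,0],"rotation": [0,0,-0.16]},{"translation": [0.12,0.4,0],"rotation": [0,0,-0.21]},{"translation": [0.15,0.5,0],"rotation": [0,0,-0.26]},{"translation": [0.18,0.6,0],"rotation": [0,0,-0.32]},{"translation": [0.21,0.7,0],"rotation": [0,0,-0.37]},{"translation": [0.24,0.8,0],"rotation": [0,0,-0.42]},{"translation": [0.27,0.9,0],"rotation": [0,0,-0.48]},{"translation": [0.3,1.0,0],"rotation": [0,0,-0.53]}], "jaw": -1}}

```text
t: 0.98
eef_pos: [0.3636, -0.3589, 0.2057]
ee_rot: [3.141, -0.0, -2.979]
force: [0.6, 0.4, 0.5]
width: 0.0877
gripper_force: 0.0
```

>>> {"fn": "apply_moves", "kwargs": {"steps": [{"translation": [0.03,0.1,0],"rotation": [0,0,0]},{"translation": [0.06,0.2,0],"rotation": [0,0,0]},{"translation": [0.09,0.3,0],"rotation": [0,0,0]},{"translation": [0.12,0.4,0],"rotation": [0,0,0]},{"translation": [0.15,0.5,0],"rotation": [0,0,0]},{"translation": [0.18,0.6,0],"rotation": [0,0,0]},{"translation": [0.21,0.7,0],"rotation": [0,0,0]},{"translation": [0.24,0.8,0],"rotation": [0,0,0]},{"translation": [0.27,0.9,0],"rotation": [0,0,0]},{"translation": [0.3,1.0,0],"rotation": [0,0,0]}]}}

```text
t: 1.82
eef_pos: [0.4386, -0.1089, 0.2059]
ee_rot: [3.141, 0.0, -2.977]
force: [-0.4, 0.3, -0.2]
width: 0.0874
gripper_force: 0.0
```

>>> {"fn": "apply_moves", "kwargs": {"steps": [{"translation": [0.03,0.1,0],"rotation": [0,0,0]},{"translation": [0.06,0.2,0],"rotation": [0,0,0]},{"translation": [0.09,0.3,0],"rotation": [0,0,0]},{"translation": [0.12,0.4,0],"rotation": [0,0,0]},{"translation": [0.15,0.5,0],"rotation": [0,0,0]},{"translation": [0.18,0.6,0],"rotation": [0,0,0]},{"translation": [0.21,0.7,0],"rotation": [0,0,0]},{"translation": [0.24,0.8,0],"rotation": [0,0,0]},{"translation": [0.25,0.9,0],"rotation": [0,0,0]},{"translation": [0.25,1.0,0],"rotation": [0,0,0]}]}}

```text
t: 2.65
eef_pos: [0.5013, 0.1411, 0.2056]
ee_rot: [-3.141, -0.0, -2.977]
force: [0.0, 0.2, -0.7]
width: 0.0877
gripper_force: 0.0
```

Run:
```python
from h import *
s=get_state();m=camera_model('wrist');f=grab_frame('wrist');print(s['t'],s['eef_pos'],s['ee_rot'],s['force'],s['q'])
cv2.imwrite('pics/w1.png',cv2.convertScaleAbs(f,alpha=1.4,beta=10)); np.save('w1.npy',[m],allow_pickle=True)
print(m['xyz'],[proj(m,p) for p in [(.667,.207,.015),(.5146,.1818,.037)]])
```

```text
2.65 [0.50125845 0.14108395 0.20555481] [-3.14135502e+00 -4.28114509e-04 -2.97746370e+00] [ 0.0397101   0.15764835 -0.74110255] [ 6.51576810e-01  1.04450268e-01 -3.24520163e-01  1.03814422e-05
 -1.14231545e+00 -2.05824844e+00]
[0.4264411  0.12661329 0.38427742] [array([350.75999253, 349.77592321]), array([356.49786105, 235.64309191])]
```

View pics/w1.png

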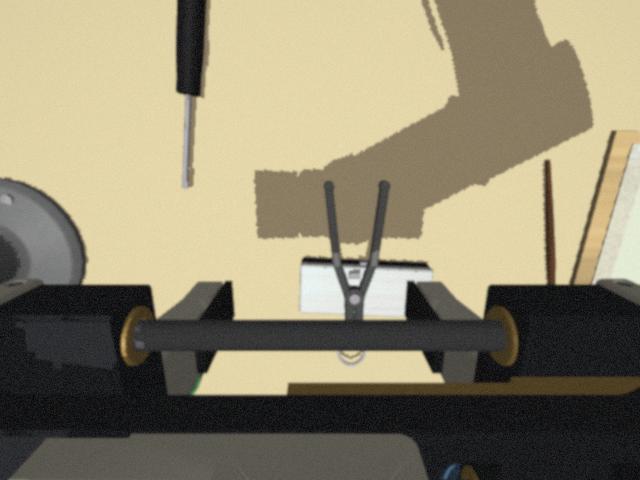

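The wrist view has the handle ends at (328,186) and (384,186), the pivot at (355,299) and the ring near (351,354). The fingers are still short of it in +y.

Run:
```python
from h import *
np.set_printoptions(precision=4,suppress=True)
m=np.load('w1.npy',allow_pickle=True)[0];t=camera_model('top')
P={k:onz(m,*v) for k,v in dict(hl=(328,188,.037),hr=(384,188,.037),pv=(355,299,.044)).items()};print(P)
# measured handle centrelines by darkness on rows in wrist image
g=cv2.cvtColor(cv2.imread('pics/w1.png'),cv2.COLOR_BGR2GRAY)
mid=[]
for v in range(196,256,6):
    r=g[v,315:400].astype(float); x=np.where(r<85)[0]+315
    if len(x)<4: continue
    j=np.argmax(np.diff(x)); a,b=x[:j+1],x[j+1:]
    pa,pb=onz(m,a.mean(),v,.042),onz(m,b.mean(),v,.042); mid.append((pa+pb)/2); print(v,a.min(),a.max(),b.min(),b.max(),mid[-1][:2],np.hypot(*(pa-pb)[:2])+.009)
r1=onz(t,193.5,191.5,.015);p1=onz(t,195.6,240.1,.044);e=(onz(t,187.5,319,.037)+onz(t,223.2,314.5,.037))/2
print('top',r1,p1,e,np.degrees(np.arctan2(*(r1-e)[1::-1])))
g2=(P['hl']+P['hr'])/2;print('wrist',g2,np.degrees(np.arctan2(*(P['pv']-g2)[1::-1])))
```

```text
{'hl': array([0.4699, 0.1433, 0.037 ]), 'hr': array([0.4606, 0.1997, 0.037 ]), 'pv': array([0.5841, 0.1931, 0.044 ])}
196 326 333 378 387 [0.4726 0.1724] 0.0626363717063798
202 327 333 377 386 [0.4786 0.1734] 0.06138197043367169
208 327 334 377 385 [0.4847 0.1746] 0.0606260469565721
214 328 334 376 384 [0.4909 0.1755] 0.0593485527907705
220 329 335 375 383 [0.4971 0.1767] 0.05754161651617592
226 329 335 374 382 [0.5034 0.1775] 0.05675399530480327
232 330 336 373 381 [0.5097 0.1787] 0.05491483834977208
238 331 337 372 379 [0.5161 0.1797] 0.05253193426224398
244 332 337 372 378 [0.5226 0.181 ] 0.05170580539080207
250 333 338 371 374 [0.5293 0.1815] 0.0482207062385882
top [0.6679 0.208  0.015 ] [0.5829 0.1937 0.044 ] [0.4619 0.1727 0.037 ] 9.727606720191606
wrist [0.4652 0.1715 0.037 ] 10.289498943118064
```

>>> {"fn": "apply_moves", "kwargs": {"steps": [{"translation": [0.02,0.05,-0.08],"rotation": [0,0,0]},{"translation": [0.04,0.1,-0.16],"rotation": [0,0,0]},{"translation": [0.053,0.16,-0.24],"rotation": [0,0,0.01]},{"translation": [0.053,0.16,-0.33],"rotation": [0,0,0.01]},{"translation": [0.053,0.16,-0.42],"rotation": [0,0,0.01]},{"translation": [0.053,0.16,-0.5],"rotation": [0,0,0.01]},{"translation": [0.053,0.16,-0.58],"rotation": [0,0,0.01]},{"translation": [0.053,0.16,-0.65],"rotation": [0,0,0.01]},{"translation": [0.053,0.16,-0.71],"rotation": [0,0,0.01]},{"translation": [0.053,0.16,-0.75],"rotation": [0,0,0.01]}]}}

```text
t: 3.53
eef_pos: [0.5135, 0.1793, 0.0166]
ee_rot: [-3.141, -0.002, -2.972]
force: [-0.0, 0.1, 0.2]
width: 0.0876
gripper_force: 0.0
```

Run:
```python
from h import *
s=get_state();f=grab_frame('top');print(s['eef_pos'],s['ee_rot'],s['force'])
w=grab_frame('side')
a=cv2.resize(f[160:340,110:270],(400,450),interpolation=3);b=cv2.resize(w[280:400,190:390],(400,240),interpolation=3)
b=cv2.copyMakeBorder(b,0,210,0,0,0);cv2.imwrite('pics/g1.png',cv2.convertScaleAbs(np.hstack([a,b]),alpha=1.6,beta=15))
```

```text
[0.51354178 0.17925723 0.01663923] [-3.14074248e+00 -1.91752502e-03 -2.97228540e+00] [-0.01609244  0.09571182  0.22480603]
```

View pics/g1.png

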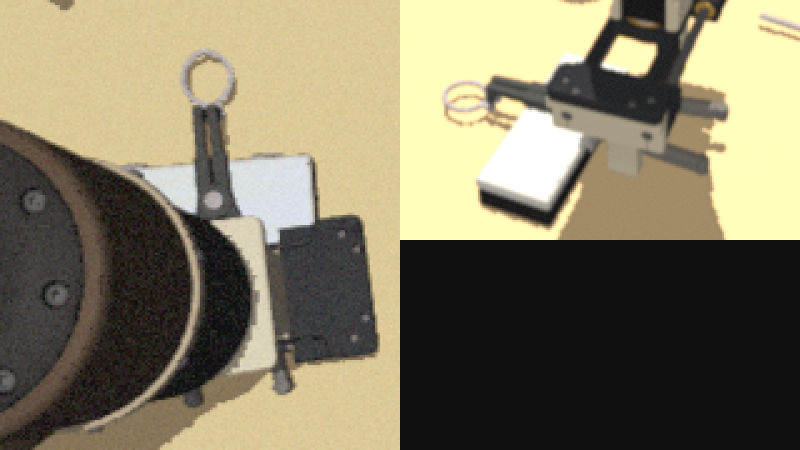

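>>> {"fn": "apply_moves", "kwargs": {"steps": [{"translation": [0,0.003,0.004],"rotation": [0,0,0]},{"translation": [0,0.003,0.004],"rotation": [0,0,0]},{"translation": [0,0.003,0.004],"rotation": [0,0,0]},{"translation": [0,0.003,0.004],"rotation": [0,0,0]},{"translation": [0,0.003,0.004],"rotation": [0,0,0]},{"translation": [0,0.003,0.004],"rotation": [0,0,0]},{"translation": [0,0.003,0.004],"rotation": [0,0,0]},{"translation": [0,0.003,0.004],"rotation": [0,0,0]},{"translation": [0,0.003,0.004],"rotation": [0,0,0]},{"translation": [0,0.003,0.004],"rotation": [0,0,0]}], "jaw": 1, "newtons": 20}}

```text
t: 4.47
eef_pos: [0.514, 0.1804, 0.0193]
ee_rot: [-3.141, -0.001, -2.972]
force: [-1.5, -0.4, 2.0]
width: 0.0387
gripper_force: 19.9
```

>>> {"fn": "apply_moves", "kwargs": {"steps": [{"translation": [0,0,0],"rotation": [0,0,0]},{"translation": [0,0,0],"rotation": [0,0,0]},{"translation": [0,0,0],"rotation": [0,0,0]},{"translation": [0,0,0],"rotation": [0,0,0]},{"translation": [0,0,0],"rotation": [0,0,0]},{"translation": [0,0,0],"rotation": [0,0,0]},{"translation": [0,0,0],"rotation": [0,0,0]},{"translation": [0,0,0],"rotation": [0,0,0]},{"translation": [0,0,0],"rotation": [0,0,0]},{"translation": [0,0,0],"rotation": [0,0,0]}], "newtons": 50}}

```text
t: 5.3
eef_pos: [0.5143, 0.1806, 0.0194]
ee_rot: [-3.142, -0.0, -2.972]
force: [-2.3, -1.1, 1.3]
width: 0.036
gripper_force: 49.9
```

>>> {"fn": "apply_moves", "kwargs": {"steps": [{"translation": [0,0,0.02],"rotation": [0,0,0]},{"translation": [0,0,0.06],"rotation": [0,0,0]},{"translation": [0,0,0.11],"rotation": [0,0,0]},{"translation": [0,0,0.17],"rotation": [0,0,0]},{"translation": [0,0,0.24],"rotation": [0,0,0]},{"translation": [0,0,0.31],"rotation": [0,0,0]},{"translation": [0,0,0.38],"rotation": [0,0,0]},{"translation": [0,0,0.45],"rotation": [0,0,0]},{"translation": [0,0,0.5],"rotation": [0,0,0]},{"translation": [0,0,0.52],"rotation": [0,0,0]}]}}

```text
t: 6.13
eef_pos: [0.5154, 0.1813, 0.1524]
ee_rot: [3.14, 0.004, -2.972]
force: [0.2, -0.2, -1.6]
width: 0.0357
gripper_force: 49.9
```

Run:
```python
from h import *
s=get_state();f=grab_frame('top');w=grab_frame('side');print(s['t'],s['eef_pos'],s['ee_rot'],s['force'],s['width'])
cv2.imwrite('pics/t2.png',f);cv2.imwrite('pics/s2.png',w)
T=R.from_euler('xyz',s['ee_rot']); # expected ring
yaw=s['ee_rot'][2]+np.pi; e=s['eef_pos']+[.1545*np.cos(yaw),.1545*np.sin(yaw),.0188-.022];print('exp',e)
for n,im in(('top',f),('side',w)):
    c=proj(camera_model(n),e);print(n,c)
    x,y=int(c[0]),int(c[1]);x0,y0=x-40,max(0,y-40);print(x0,y0)
    k=cv2.resize(im[y0:y0+80,x0:x0+80],(400,400),interpolation=3)
    globals()[n]=k
cv2.imwrite('pics/g2.png',cv2.convertScaleAbs(np.hstack([top,side]),alpha=1.5,beta=15))
```

```text
6.1333 [0.51543599 0.18128882 0.15236339] [ 3.13992756  0.00382427 -2.97165545] [ 0.16844077 -0.24500283 -1.61262013] 0.03571744805841728
exp [0.66771047 0.20741793 0.14916339]
top [173.85159534 171.69984907]
133 131
side [214.17194966 260.96924594]
174 220
```

View pics/g2.png

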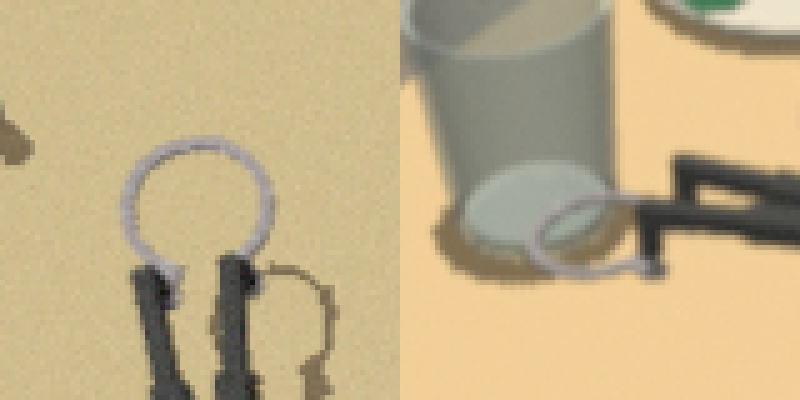

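The ring centre is near (172.6,173.6) in the top view and (211.5,267) in the side view. That is slightly lower than predicted, so the nose may be pitched down. I'll triangulate the ring.

```bash
cat >> h.py <<'E'
def fitplane(m,pts,z):  # circle fit of pixels cast on plane z
    P=np.array([onz(m,*p,z)[:2] for p in pts]);A=np.c_[2*P,np.ones(len(P))];x=np.linalg.lstsq(A,(P**2).sum(1),rcond=None)[0]
    return x[:2],np.sqrt(x[2]+x[:2]@x[:2])
E
python3 - <<'E'
from h import *
np.set_printoptions(precision=4,suppress=True)
t=camera_model('top');s=camera_model('side')
T=[(133+a/5-.4,131+b/5-.4) for a,b in[(121,208),(136,168),(165,143),(200,136),(240,147),(266,175),(275,208),(266,240)]]
S=[(174+a/5-.4,220+b/5-.4) for a,b in[(128,240),(135,222),(160,203),(200,193),(145,265),(180,278),(215,274)]]
for z in(.125,.13,.135,.14,.145,.15,.155): print(z,*fitplane(t,T,z),*fitplane(s,S,z))
E
```

```text
0.125 [0.6724 0.2161] 0.021966027906508024 [0.6826 0.1937] 0.022224184605265512
0.13 [0.6712 0.2148] 0.021808132624289944 [0.6779 0.1988] 0.02197097938520851
0.135 [0.67   0.2135] 0.021650237342050755 [0.6732 0.2039] 0.021717774165160925
0.14 [0.6688 0.2121] 0.02149234205983262 [0.6685 0.2089] 0.02146456894510628
0.145 [0.6676 0.2108] 0.021334446777611274 [0.6637 0.214 ] 0.02121136372505611
0.15 [0.6664 0.2095] 0.021176551495374858 [0.659  0.2191] 0.020958158505003942
0.155 [0.6651 0.2081] 0.021018656213138878 [0.6543 0.2242] 0.02070495328494703
```

The two views agree at a ring position of (0.6685, 0.2115, 0.141), about 8 mm or 0.05 rad of droop. I'll pitch the tool up to level it while carrying it over to the spindle.

>>> {"fn": "apply_moves", "kwargs": {"steps": [{"translation": [-0.01,-0.04,0.01],"rotation": [0.0,-0.01,0]},{"translation": [-0.02,-0.12,0.02],"rotation": [0.0,-0.03,0]},{"translation": [-0.03,-0.21,0.02],"rotation": [0.01,-0.05,0]},{"translation": [-0.05,-0.3,0.02],"rotation": [0.01,-0.07,0]},{"translation": [-0.06,-0.4,0.02],"rotation": [0.015,-0.085,0]},{"translation": [-0.08,-0.5,0.02],"rotation": [0.015,-0.085,0]},{"translation": [-0.09,-0.6,0.02],"rotation": [0.015,-0.085,0]},{"translation": [-0.11,-0.69,0.02],"rotation": [0.015,-0.085,0]},{"translation": [-0.12,-0.78,0.02],"rotation": [0.015,-0.085,0]},{"translation": [-0.13,-0.84,0.02],"rotation": [0.015,-0.085,0]}]}}

```text
t: 7.07
eef_pos: [0.4802, -0.0316, 0.1534]
ee_rot: [-3.142, 0.043, -2.973]
force: [0.5, 0.2, -2.6]
width: 0.0357
gripper_force: 49.9
```

>>> {"fn": "apply_moves", "kwargs": {"steps": [{"translation": [-0.01,-0.06,0],"rotation": [0,0,0]},{"translation": [-0.02,-0.14,0],"rotation": [0,0,0]},{"translation": [-0.04,-0.24,0],"rotation": [0,0,0]},{"translation": [-0.05,-0.34,0],"rotation": [0,0,0]},{"translation": [-0.07,-0.45,0],"rotation": [0,0,0]},{"translation": [-0.09,-0.56,0],"rotation": [0,0,0]},{"translation": [-0.1,-0.66,0],"rotation": [0,0,0]},{"translation": [-0.11,-0.75,0],"rotation": [0,0,0]},{"translation": [-0.12,-0.81,0],"rotation": [0,0,0]},{"translation": [-0.128,-0.836,0],"rotation": [0,0,0]}]}}

```text
t: 7.9
eef_pos: [0.4483, -0.2402, 0.1532]
ee_rot: [3.141, 0.043, -2.974]
force: [0.2, -0.1, -2.8]
width: 0.0357
gripper_force: 49.9
```

```bash
cat > shot.py <<'E'
from h import *
import sys
tag=sys.argv[1]
np.set_printoptions(precision=4,suppress=True)
s=get_state();f=grab_frame('top');w=grab_frame('side');print(s['t'],s['eef_pos'],s['ee_rot'],s['force'],s['width'])
cv2.imwrite(f'pics/t{tag}.png',f);cv2.imwrite(f'pics/s{tag}.png',w)
o=[]
for n,im,(x0,y0) in(('top',f,(415,190)),('side',w,(322,140))):
    print(n,x0,y0); o.append(cv2.resize(im[y0:y0+80,x0:x0+80],(400,400),interpolation=3))
cv2.imwrite(f'pics/g{tag}.png',cv2.convertScaleAbs(np.hstack(o),alpha=1.7,beta=15))
E
python3 shot.py 3
```

```text
7.9 [ 0.4483 -0.2402  0.1532] [ 3.1409  0.043  -2.974 ] [ 0.1513 -0.0936 -2.8169] 0.03565768864956563
top 415 190
side 322 140
```

View pics/g3.png

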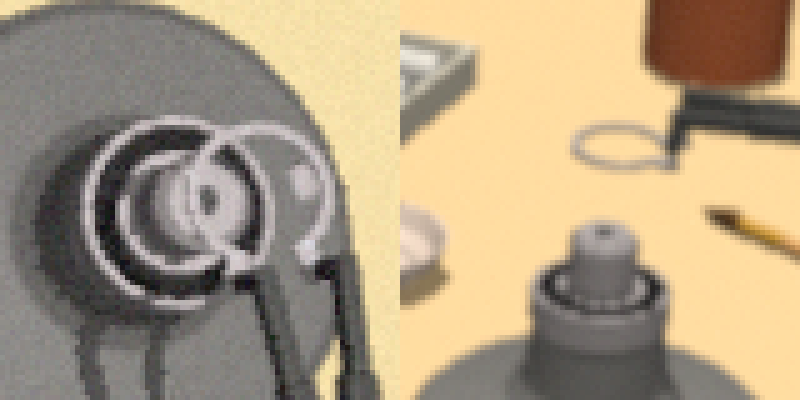

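In the top view the ring centre is at crop (261,194) and the spindle hole at (209,199). In the side view the ring spans (571..660, 121..169) and the spindle's centre hole is at (604,232).

Run:
```python
from h import *
np.set_printoptions(precision=4,suppress=True)
t=camera_model('top');s=camera_model('side')
px=lambda a,b,x0,y0:(x0+a/5-.4,y0+b/5-.4)
T=[px(a,b,415,190) for a,b in[(188,185),(197,160),(222,134),(262,121),(300,133),(325,160),(335,192),(328,225)]]
S=[px(a,b,322,140) for a,b in[(171,143),(177,134),(195,124),(215,121),(237,125),(182,159),(210,168),(235,166)]]
for z in(.13,.135,.14,.145,.15,.155,.16): print(z,*fitplane(t,T,z),*fitplane(s,S,z))
h=px(209,199,415,190);k=px(204,232,322,140)
print('spindle top',onz(t,*h,.1075),onz(s,*k,.1075),tri([(t,*h),(s,*k)]))
# bearing circle top face, 62 mm outer edge, z .081
B=[px(a,b,415,190) for a,b in[(82,215),(95,165),(125,130),(165,115),(205,122),(90,255),(115,288),(150,307),(195,304)]]
print('bearing',fitplane(t,B,.081))
```

```text
0.13 [ 0.6042 -0.2172] 0.02166552822531889 [ 0.6135 -0.2478] 0.023551390301322177
0.135 [ 0.6035 -0.2154] 0.021508665427731048 [ 0.6095 -0.2376] 0.023279971587595146
0.14 [ 0.6028 -0.2136] 0.02135180263013507 [ 0.6055 -0.2273] 0.023008552873891034
0.145 [ 0.602  -0.2118] 0.021194939832546493 [ 0.6015 -0.2171] 0.022737134160166716
0.15 [ 0.6013 -0.21  ] 0.021038077034937777 [ 0.5975 -0.2069] 0.022465715446452348
0.155 [ 0.6006 -0.2082] 0.02088121423734834 [ 0.5935 -0.1967] 0.02219429673274079
0.16 [ 0.5998 -0.2064] 0.02072435143975988 [ 0.5896 -0.1864] 0.02192287801902582
spindle top [ 0.6055 -0.2089  0.1075] [ 0.6033 -0.2074  0.1075] [ 0.605  -0.2097  0.1062]
bearing (array([ 0.6046, -0.2074]), np.float64(0.030428087550511036))
```

>>> {"fn": "apply_moves", "kwargs": {"steps": [{"translation": [0.005,0.003,-0.01],"rotation": [0,0,0]},{"translation": [0.01,0.006,-0.025],"rotation": [0,0,0]},{"translation": [0.015,0.01,-0.04],"rotation": [0,0,0]},{"translation": [0.015,0.01,-0.06],"rotation": [0,0,0]},{"translation": [0.015,0.01,-0.08],"rotation": [0,0,0]},{"translation": [0.015,0.01,-0.095],"rotation": [0,0,0]},{"translation": [0.015,0.01,-0.11],"rotation": [0,0,0]},{"translation": [0.015,0.01,-0.12],"rotation": [0,0,0]},{"translation": [0.015,0.01,-0.12],"rotation": [0,0,0]},{"translation": [0.015,0.01,-0.12],"rotation": [0,0,0]}]}}

```text
t: 8.83
eef_pos: [0.4535, -0.236, 0.1243]
ee_rot: [3.141, 0.045, -2.972]
force: [-0.3, 1.2, -1.6]
width: 0.0359
gripper_force: 49.9
```

```bash
sed -i 's/(322,140)/(325,155)/; s/(415,190)/(418,192)/' shot.py; python3 shot.py 4
```

```text
8.8333 [ 0.4535 -0.236   0.1243] [ 3.1414  0.045  -2.9721] [-0.3276  1.1676 -1.6194] 0.03585177103794421
top 418 192
side 325 155
```

View pics/g4.png

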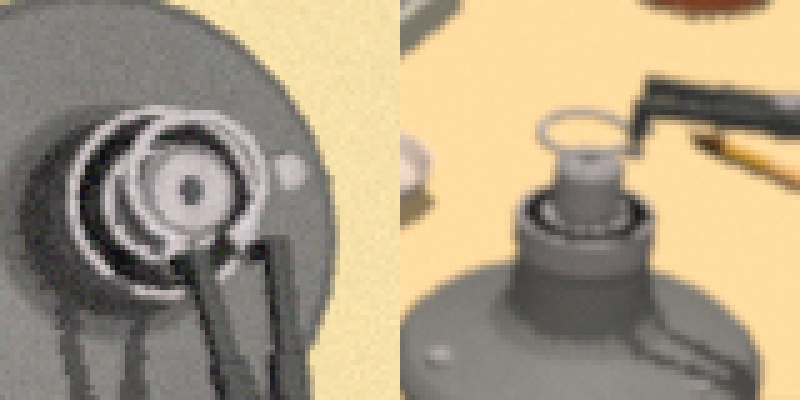

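The ring is nearly concentric from above: ring (196,183) against hole (192,189). In the side view it sits just above the spindle end, with ring left at 536, top at 107 and the hole near (589,157).

Run:
```python
from h import *
np.set_printoptions(precision=4,suppress=True)
t=camera_model('top');s=camera_model('side')
px=lambda a,b,x0,y0:(x0+a/5-.4,y0+b/5-.4)
T=[px(a,b,418,192) for a,b in[(123,182),(130,152),(152,124),(196,108),(235,120),(262,150),(270,180),(262,213)]]
S=[px(a,b,325,155) for a,b in[(136,130),(145,118),(160,111),(183,107),(207,109),(140,142),(152,153)]]
for z in(.105,.11,.115,.12,.125): print(z,*fitplane(t,T,z),*fitplane(s,S,z))
h=px(192,189,418,192);k=px(189,157,325,155)
print('spindle top',onz(t,*h,.1075),onz(s,*k,.1075),tri([(t,*h),(s,*k)]))
# automatic subpixel: bright spindle disc + dark hole in top image
f=cv2.cvtColor(cv2.imread('pics/t0.png'),cv2.COLOR_BGR2GRAY)
c=cv2.resize(f[210:250,435:475],None,fx=10,fy=10,interpolation=3)
print(cv2.HoughCircles(cv2.GaussianBlur(c,(0,0),4),cv2.HOUGH_GRADIENT,1,30,param1=60,param2=15,minRadius=60,maxRadius=120))
```

```text
0.105 [ 0.6084 -0.2108] 0.022371809659601467 [ 0.6105 -0.2339] 0.027599111986737472
0.11 [ 0.6076 -0.2091] 0.022215492095451577 [ 0.6067 -0.2244] 0.027298374474394677
0.115 [ 0.6069 -0.2074] 0.022059174531307492 [ 0.603  -0.2149] 0.026997636962063032
0.12 [ 0.6062 -0.2057] 0.02190285696714525 [ 0.5992 -0.2053] 0.02669689944972421
0.125 [ 0.6054 -0.204 ] 0.021746539402989994 [ 0.5955 -0.1958] 0.026396161937388474
spindle top [ 0.6055 -0.2083  0.1075] [ 0.6033 -0.2074  0.1075] [ 0.6048 -0.209   0.1065][ WARN:0@0.018] global loadsave.cpp:275 findDecoder imread_('pics/t0.png'): can't open/read file: check file path/integrity
Traceback (most recent call last):
cv2.error: OpenCV(4.12.0) /io/opencv/modules/imgproc/src/color.cpp:199: error: (-215:Assertion failed) !_src.empty() in function 'cvtColor'
```

>>> {"fn": "apply_moves", "kwargs": {"steps": [{"translation": [-0.003,-0.008,0],"rotation": [0,0,0]},{"translation": [-0.003,-0.008,-0.006],"rotation": [0,0,0]},{"translation": [-0.003,-0.008,-0.012],"rotation": [0,0,0]},{"translation": [-0.003,-0.008,-0.02],"rotation": [0,0,0]},{"translation": [-0.003,-0.008,-0.028],"rotation": [0,0,0]},{"translation": [-0.003,-0.008,-0.036],"rotation": [0,0,0]},{"translation": [-0.003,-0.008,-0.044],"rotation": [0,0,0]},{"translation": [-0.003,-0.008,-0.052],"rotation": [0,0,0]},{"translation": [-0.003,-0.008,-0.06],"rotation": [0,0,0]},{"translation": [-0.003,-0.008,-0.06],"rotation": [0,0,0]}]}}

```text
t: 9.77
eef_pos: [0.4525, -0.2378, 0.1088]
ee_rot: [3.141, 0.044, -2.972]
force: [1.3, 0.6, -2.2]
width: 0.0359
gripper_force: 49.9
```

>>> {"fn": "apply_moves", "kwargs": {"steps": [{"translation": [0,0,-0.005],"rotation": [0,0,0]},{"translation": [0,0,-0.01],"rotation": [0,0,0]},{"translation": [0,0,-0.015],"rotation": [0,0,0]},{"translation": [0,0,-0.02],"rotation": [0,0,0]},{"translation": [0,0,-0.025],"rotation": [0,0,0]},{"translation": [0,0,-0.03],"rotation": [0,0,0]},{"translation": [0,0,-0.035],"rotation": [0,0,0]},{"translation": [0,0,-0.04],"rotation": [0,0,0]},{"translation": [0,0,-0.04],"rotation": [0,0,0]},{"translation": [0,0,-0.04],"rotation": [0,0,0]}]}}

```text
t: 10.6
eef_pos: [0.4528, -0.2379, 0.0993]
ee_rot: [3.141, 0.045, -2.972]
force: [1.2, 1.3, -1.9]
width: 0.0363
gripper_force: 49.9
```

```bash
sed -i 's/(325,155)/(325,165)/' shot.py; python3 shot.py 5
```

```text
10.6 [ 0.4528 -0.2379  0.0993] [ 3.1413  0.045  -2.9721] [ 1.1713  1.2758 -1.9285] 0.03625008158780209
top 418 192
side 325 165
```

View pics/g5.png

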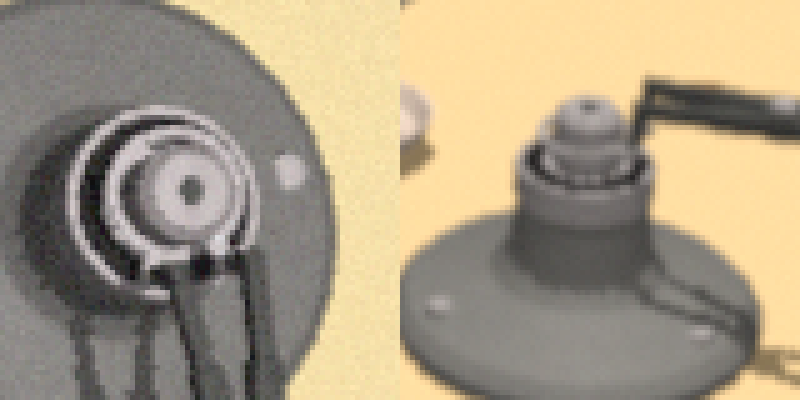

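The ring now encircles the spindle in both views: outer edge 105..248 with top at 126 in the top crop, hole (192,189). Contact forces are negligible.

Run:
```python
from h import *
np.set_printoptions(precision=4,suppress=True)
t=camera_model('top')
px=lambda a,b,x0,y0:(x0+a/5-.4,y0+b/5-.4)
T=[px(a,b,418,192) for a,b in[(105,200),(112,168),(135,139),(178,126),(215,137),(240,165),(249,195)]]
for z in(.09,.0945,.098): print(z,*fitplane(t,T,z))
```

```text
0.09 [ 0.605  -0.2097] 0.022630955139936883
0.0945 [ 0.6043 -0.2082] 0.022491561622565708
0.098 [ 0.6038 -0.2071] 0.022383144442381635
```

>>> {"fn": "apply_moves", "kwargs": {"steps": [{"translation": [0,0,-0.004],"rotation": [0,0,0]},{"translation": [0,0,-0.008],"rotation": [0,0,0]},{"translation": [0,0,-0.012],"rotation": [0,0,0]},{"translation": [0,0,-0.016],"rotation": [0,0,0]},{"translation": [0,0,-0.02],"rotation": [0,0,0]},{"translation": [0,0,-0.024],"rotation": [0,0,0]},{"translation": [0,0,-0.024],"rotation": [0,0,0]},{"translation": [0,0,-0.024],"rotation": [0,0,0]},{"translation": [0,0,-0.024],"rotation": [0,0,0]},{"translation": [0,0,-0.024],"rotation": [0,0,0]}]}}

```text
t: 11.53
eef_pos: [0.4529, -0.2379, 0.0934]
ee_rot: [3.141, 0.045, -2.972]
force: [0.1, -0.5, -1.8]
width: 0.0358
gripper_force: 49.9
```

>>> {"fn": "apply_moves", "kwargs": {"steps": [{"translation": [0,0,-0.002],"rotation": [0,0,0]},{"translation": [0,0,-0.004],"rotation": [0,0,0]},{"translation": [0,0,-0.006],"rotation": [0,0,0]},{"translation": [0,0,-0.008],"rotation": [0,0,0]},{"translation": [0,0,-0.01],"rotation": [0,0,0]},{"translation": [0,0,-0.012],"rotation": [0,0,0]},{"translation": [0,0,-0.012],"rotation": [0,0,0]},{"translation": [0,0,-0.012],"rotation": [0,0,0]},{"translation": [0,0,-0.012],"rotation": [0,0,0]},{"translation": [0,0,-0.012],"rotation": [0,0,0]}]}}

```text
t: 12.37
eef_pos: [0.4529, -0.238, 0.0904]
ee_rot: [3.141, 0.045, -2.972]
force: [0.1, -0.2, -1.9]
width: 0.0361
gripper_force: 49.9
```

>>> {"fn": "apply_moves", "kwargs": {"steps": [{"translation": [0,0,-0.001],"rotation": [0,0,0]},{"translation": [0,0,-0.002],"rotation": [0,0,0]},{"translation": [0,0,-0.003],"rotation": [0,0,0]},{"translation": [0,0,-0.004],"rotation": [0,0,0]},{"translation": [0,0,-0.005],"rotation": [0,0,0]},{"translation": [0,0,-0.006],"rotation": [0,0,0]},{"translation": [0,0,-0.006],"rotation": [0,0,0]},{"translation": [0,0,-0.006],"rotation": [0,0,0]},{"translation": [0,0,-0.006],"rotation": [0,0,0]},{"translation": [0,0,-0.006],"rotation": [0,0,0]}]}}

```text
t: 13.2
eef_pos: [0.4528, -0.2379, 0.0889]
ee_rot: [3.141, 0.045, -2.972]
force: [0.1, -0.4, -1.8]
width: 0.0358
gripper_force: 49.9
```

>>> {"fn": "apply_moves", "kwargs": {"steps": [{"translation": [0,0,-0.001],"rotation": [0,0,0]},{"translation": [0,0,-0.002],"rotation": [0,0,0]},{"translation": [0,0,-0.003],"rotation": [0,0,0]},{"translation": [0,0,-0.004],"rotation": [0,0,0]},{"translation": [0,0,-0.004],"rotation": [0,0,0]},{"translation": [0,0,-0.004],"rotation": [0,0,0]},{"translation": [0,0,-0.004],"rotation": [0,0,0]},{"translation": [0,0,-0.004],"rotation": [0,0,0]},{"translation": [0,0,-0.004],"rotation": [0,0,0]},{"translation": [0,0,-0.004],"rotation": [0,0,0]}]}}

```text
t: 14.03
eef_pos: [0.4528, -0.2379, 0.0879]
ee_rot: [3.141, 0.045, -2.972]
force: [0.1, 0.4, -2.3]
width: 0.0356
gripper_force: 49.9
```

>>> {"fn": "apply_moves", "kwargs": {"steps": [{"translation": [0,0,-0.001],"rotation": [0,0,0]},{"translation": [0,0,-0.002],"rotation": [0,0,0]},{"translation": [0,0,-0.003],"rotation": [0,0,0]},{"translation": [0,0,-0.003],"rotation": [0,0,0]},{"translation": [0,0,-0.003],"rotation": [0,0,0]},{"translation": [0,0,-0.003],"rotation": [0,0,0]},{"translation": [0,0,-0.003],"rotation": [0,0,0]},{"translation": [0,0,-0.003],"rotation": [0,0,0]},{"translation": [0,0,-0.003],"rotation": [0,0,0]},{"translation": [0,0,-0.003],"rotation": [0,0,0]}]}}

```text
t: 14.87
eef_pos: [0.4528, -0.2379, 0.0871]
ee_rot: [3.141, 0.045, -2.972]
force: [-0.1, 0.3, -2.5]
width: 0.0356
gripper_force: 49.9
```

```bash
python3 -c "
from h import *
s=get_state();print(s['force'],s['moment'],s['eef_pos'])"
```

```text
[-0.14928892  0.34477741 -2.46758482] [-0.06231314  0.26941741 -0.03303759] [ 0.45284894 -0.23792351  0.08711004]
```

>>> {"fn": "apply_moves", "kwargs": {"steps": [{"translation": [0,0,-0.001],"rotation": [0,0,0]},{"translation": [0,0,-0.002],"rotation": [0,0,0]},{"translation": [0,0,-0.003],"rotation": [0,0,0]},{"translation": [0,0,-0.003],"rotation": [0,0,0]},{"translation": [0,0,-0.003],"rotation": [0,0,0]},{"translation": [0,0,-0.003],"rotation": [0,0,0]},{"translation": [0,0,-0.003],"rotation": [0,0,0]},{"translation": [0,0,-0.003],"rotation": [0,0,0]},{"translation": [0,0,-0.003],"rotation": [0,0,0]},{"translation": [0,0,-0.003],"rotation": [0,0,0]}]}}

```text
t: 15.7
eef_pos: [0.4528, -0.2379, 0.0864]
ee_rot: [3.141, 0.045, -2.972]
force: [0.1, 0.1, -2.8]
width: 0.0358
gripper_force: 49.9
```

>>> {"fn": "apply_moves", "kwargs": {"steps": [{"translation": [0,0,-0.001],"rotation": [0,0,0]},{"translation": [0,0,-0.002],"rotation": [0,0,0]},{"translation": [0,0,-0.003],"rotation": [0,0,0]},{"translation": [0,0,-0.003],"rotation": [0,0,0]},{"translation": [0,0,-0.003],"rotation": [0,0,0]},{"translation": [0,0,-0.003],"rotation": [0,0,0]},{"translation": [0,0,-0.003],"rotation": [0,0,0]},{"translation": [0,0,-0.003],"rotation": [0,0,0]},{"translation": [0,0,-0.003],"rotation": [0,0,0]},{"translation": [0,0,-0.003],"rotation": [0,0,0]}]}}

```text
t: 16.53
eef_pos: [0.4528, -0.2379, 0.0856]
ee_rot: [3.141, 0.045, -2.972]
force: [-0.2, -0.1, -2.5]
width: 0.0357
gripper_force: 49.9
```

```bash
python3 -c "
from h import *
s=get_state();print(s['force'],s['moment'],s['eef_pos'])"
```

```text
[-0.19126934 -0.07064981 -2.54883418] [-0.10281013  0.35081756  0.0292695 ] [ 0.45281274 -0.23791957  0.08561254]
```

>>> {"fn": "apply_moves", "kwargs": {"steps": [{"translation": [0,0,-0.001],"rotation": [0,0,0]},{"translation": [0,0,-0.002],"rotation": [0,0,0]},{"translation": [0,0,-0.003],"rotation": [0,0,0]},{"translation": [0,0,-0.003],"rotation": [0,0,0]},{"translation": [0,0,-0.003],"rotation": [0,0,0]},{"translation": [0,0,-0.003],"rotation": [0,0,0]},{"translation": [0,0,-0.003],"rotation": [0,0,0]},{"translation": [0,0,-0.003],"rotation": [0,0,0]},{"translation": [0,0,-0.003],"rotation": [0,0,0]},{"translation": [0,0,-0.003],"rotation": [0,0,0]}]}}

```text
t: 17.37
eef_pos: [0.4528, -0.2379, 0.0848]
ee_rot: [3.141, 0.045, -2.972]
force: [-0.7, -0.5, -1.4]
width: 0.036
gripper_force: 49.9
```

>>> {"fn": "apply_moves", "kwargs": {"steps": [{"translation": [0,0,-0.001],"rotation": [0,0,0]},{"translation": [0,0,-0.002],"rotation": [0,0,0]},{"translation": [0,0,-0.003],"rotation": [0,0,0]},{"translation": [0,0,-0.003],"rotation": [0,0,0]},{"translation": [0,0,-0.003],"rotation": [0,0,0]},{"translation": [0,0,-0.003],"rotation": [0,0,0]},{"translation": [0,0,-0.003],"rotation": [0,0,0]},{"translation": [0,0,-0.003],"rotation": [0,0,0]},{"translation": [0,0,-0.003],"rotation": [0,0,0]},{"translation": [0,0,-0.003],"rotation": [0,0,0]}]}}

```text
t: 18.2
eef_pos: [0.4528, -0.2379, 0.0841]
ee_rot: [3.141, 0.045, -2.972]
force: [-0.4, 0.2, -2.3]
width: 0.0359
gripper_force: 49.9
```

```bash
python3 -c "
from h import *
s=get_state();print(s['force'],s['moment'],s['eef_pos'])"
```

```text
[-0.35347151  0.21309554 -2.27847102] [-0.09913522  0.33207239  0.01231425] [ 0.45282153 -0.2379282   0.08411289]
```

>>> {"fn": "apply_moves", "kwargs": {"steps": [{"translation": [0,0,-0.001],"rotation": [0,0,0]},{"translation": [0,0,-0.002],"rotation": [0,0,0]},{"translation": [0,0,-0.003],"rotation": [0,0,0]},{"translation": [0,0,-0.003],"rotation": [0,0,0]},{"translation": [0,0,-0.003],"rotation": [0,0,0]},{"translation": [0,0,-0.003],"rotation": [0,0,0]},{"translation": [0,0,-0.003],"rotation": [0,0,0]},{"translation": [0,0,-0.003],"rotation": [0,0,0]},{"translation": [0,0,-0.003],"rotation": [0,0,0]},{"translation": [0,0,-0.003],"rotation": [0,0,0]}]}}

```text
t: 19.03
eef_pos: [0.4528, -0.2379, 0.0834]
ee_rot: [3.141, 0.045, -2.972]
force: [-0.1, -0.0, -1.1]
width: 0.0355
gripper_force: 49.9
```

```bash
python3 shot.py 6; python3 -c "
from h import *
s=get_state();print(s['force'],s['moment'],s['eef_pos'])"
```

```text
19.0333 [ 0.4528 -0.2379  0.0834] [ 3.1414  0.0451 -2.972 ] [-0.1164 -0.0267 -1.1431] 0.03554337302191534
top 418 192
side 325 165
[-0.73689345  0.70807267 -1.68070224] [-0.09447219  0.41762085 -0.02899896] [ 0.45282021 -0.23793354  0.08336082]
```

View pics/g6.png

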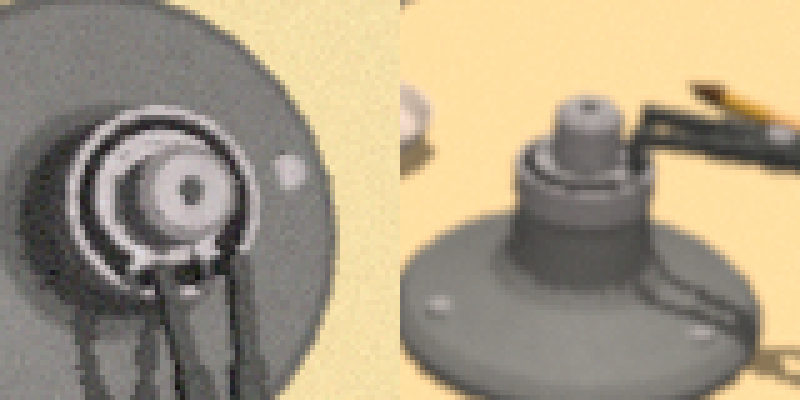

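Ring and bearing are now concentric within about 1 mm, and the ring seems at or just above the bearing face. I'll press on gently until the force shows contact.

>>> {"fn": "apply_moves", "kwargs": {"steps": [{"translation": [0,0,-0.001],"rotation": [0,0,0]},{"translation": [0,0,-0.002],"rotation": [0,0,0]},{"translation": [0,0,-0.003],"rotation": [0,0,0]},{"translation": [0,0,-0.004],"rotation": [0,0,0]},{"translation": [0,0,-0.004],"rotation": [0,0,0]},{"translation": [0,0,-0.004],"rotation": [0,0,0]},{"translation": [0,0,-0.004],"rotation": [0,0,0]},{"translation": [0,0,-0.004],"rotation": [0,0,0]},{"translation": [0,0,-0.004],"rotation": [0,0,0]},{"translation": [0,0,-0.004],"rotation": [0,0,0]}]}}

```text
t: 19.97
eef_pos: [0.4528, -0.2379, 0.0824]
ee_rot: [3.141, 0.045, -2.972]
force: [-0.9, 0.2, -2.4]
width: 0.0362
gripper_force: 49.9
```

```bash
python3 -c "
from h import *
F=[]
for i in range(4):
    s=get_state();F.append(np.r_[s['force'],s['moment']]);grab_frame('side')
print(np.mean(F,0).round(2),s['eef_pos'])"
```

```text
[-0.61  0.07 -1.42 -0.11  0.38  0.  ] [ 0.45284252 -0.23792977  0.08237451]
```

Run:
```python
from h import *
np.set_printoptions(precision=3,suppress=True)
m=camera_model('side');f=grab_frame('side');cv2.imwrite('pics/s7.png',f);f=grab_frame('top');cv2.imwrite('pics/t7.png',f)
tip=np.array([.588,-.208,.1])
z={'4':.1243,'5':.0993,'6':.0834,'7':.0824}
I={k:cv2.resize(cv2.cvtColor(cv2.imread(f'pics/s{k}.png'),cv2.COLOR_BGR2GRAY),None,fx=8,fy=8,interpolation=2) for k in z}
# dark-nose bar: vertical centroid of dark pixels in columns right of the spindle
for k in z:
    g=I[k]
    out=[]
    for c in(378,382,386,390,394,398,402):
        col=g[150*8:215*8,c*8+4].astype(int); d=np.where(col<55)[0]
        out.append((150+d.min()/8,150+d.max()/8) if len(d) else None)
    print(k,[f'{a[0]:.1f}-{a[1]:.1f}' if a else None for a in out])
for k in z:
    print(k,[proj(m,tip+[0,0,z[k]-.0993-.0])[1]-proj(m,tip)[1]])
```

```text
4 ['150.0-178.4', '150.0-178.9', '150.0-185.1', '150.0-180.5', '150.0-180.8', '150.0-181.4', '177.1-182.4']
5 ['150.0-189.1', '150.0-189.5', '150.0-190.1', '150.0-190.9', '150.0-191.4', '150.0-192.2', '187.9-192.8']
6 ['150.0-194.5', '150.0-195.1', '150.0-196.1', '150.0-196.9', '150.0-197.4', '150.0-198.4', '193.9-198.9']
7 ['150.0-194.5', '150.0-195.2', '150.0-196.1', '150.0-196.9', '150.0-197.5', '150.0-198.5', '194.0-199.1']
4 [np.float64(-10.510894609037393)]
5 [np.float64(0.0)]
6 [np.float64(6.53842707735717)]
7 [np.float64(6.945927103347373)]
```

In the side view the nose stopped dropping at TCP z ≈ 0.086, which fits the ring resting on the bearing at 0.082. The grip yielded about 0.02 rad, with only about 1 N of contact. The ring's bore keeps it within 2 mm of the spindle axis, so every final condition appears met and I'm handing in.

```bash
python3 -c "
from station import *
print(job_done());s=get_state();print(s['t'],s['force'],s['width'])"
```

```text
the job is handed in; nothing more can be done
None
the job is handed in; nothing more can be done
```

I handed the job in with the spread ring resting on the bearing around the spindle, about 1 N of contact and the handles still squeezed to the stop at 50 N; no verdict came back.

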